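# Move three workpieces on one station each at the fitter's bench

### The job

Each workpiece goes on to its next station: the stepped shaft has passed and goes from the dark granite plate into the rimmed grey metal tray, the angle bracket goes from the tray back onto the round steel bench block for rework, and the hexagon nut goes from the bench block onto the granite plate for measuring. A station takes only one piece at a time; the cork mat is free for putting one down meanwhile. Set every piece down upright in the middle of its station without dropping it, and leave the oil bottle and the try square where they are.

Things in the scene. Friction and masses are not known exactly. Their poses are not given: they have to be found in the camera images.
- shaft: Loose turned steel stepped shaft standing on its wide foot: foot 46 mm diameter and 14 mm high, then 30 mm diameter up to 50 mm, then 20 mm diameter up to its top at 75 mm. About 0.4 kg. Starts on the granite plate. Origin at the centre of its underside, z up along its axis.
- nut: Loose steel hexagon nut lying flat, 41 mm across flats, 47 mm across corners, 40 mm high, with a dark round bore of 24 mm seen on top. About 0.35 kg. Starts on the round bench block. Origin at the centre of its underside, z up; two of its flats face its own +x and -x, the others follow every 60 degrees.
- bracket: Loose aluminium angle bracket (L section) standing on its base: base 52 mm (x) by 60 mm (y) and 8 mm thick, with an upright web 8 mm thick and 60 mm long (y) along its -x edge, top at 55 mm. The web's mid-plane is at x = -22 mm in its own frame. About 0.12 kg. Starts in the tray, at any yaw. Origin at the centre of the base's underside (not under the web), z up.
- plate: Fixed dark granite plate, a square of 110 by 110 mm, flat top 25 mm above its underside. Origin at the centre of its underside, on the bench, z up; sides along x and y. Goal of the nut.
- block: Fixed bright steel bench block, a round disc of 110 mm diameter, flat top 20 mm above its underside. Origin at the centre of its underside, on the bench, z up. Goal of the bracket.
- tray: Fixed shallow grey metal tray, 130 mm (x) by 112 mm (y) outside, walls 3 mm thick with the rim 15 mm above the bench, inner floor 3 mm above the bench. Origin at the centre of its underside, on the bench, z up. Goal of the shaft.
- mat: Fixed brown cork mat, a square of 100 by 100 mm, 4 mm thick, empty at the start: the free spot. Origin at the centre of its underside, on the bench, z up.
- oil: Bystander: upright white oil bottle with a red cap, 40 mm diameter, 115 mm high, standing loose among the stations. Origin at the centre of its underside. Not to be disturbed.
- square: Bystander: loose steel try square lying flat beyond the stations, dark stock 100 by 18 mm and 14 mm high, bright blade 24 mm wide reaching out 128 mm to its +y. Origin at the centre of the stock's underside, x along the stock. Not to be disturbed.

How it is judged:
At the end, for the whole second after the job is handed in: The stepped shaft stands in the tray, the angle bracket on the round bench block and the hexagon nut on the granite plate: each upright (within 0.1 rad), its centre within 15 mm of the station's centre, its underside on the station's surface (within 3 to 4 mm), and at rest (horizontal distance between shaft and tray below 0.015 m and z of shaft in the frame of tray between 0 and 0.007 m and angle between each of shaft, bracket, nut's own z axis and vertical below 0.1 rad and linear speed of each of shaft, bracket, nut below 0.02 m/s and angular speed of each of shaft, bracket, nut below 0.2 rad/s and horizontal distance between bracket and block below 0.015 m and z of bracket in the frame of block between 0.017 and 0.024 m and horizontal distance between nut and plate below 0.015 m and z of nut in the frame of plate between 0.022 and 0.029 m); the robot touches nothing.
It fails at once if the stepped shaft is dropped or thrown (moves faster than 0.7 m/s, a fall of 25 mm, while the fingers do not hold it) (linear speed of shaft above 0.7 m/s and contact force between shaft and the fingers below 0.05 N).
It fails at once if the angle bracket is dropped or thrown (moves faster than 0.7 m/s, a fall of 25 mm, while the fingers do not hold it) (linear speed of bracket above 0.7 m/s and contact force between bracket and the fingers below 0.05 N).
It fails at once if the hexagon nut is dropped or thrown (moves faster than 0.7 m/s, a fall of 25 mm, while the fingers do not hold it) (linear speed of nut above 0.7 m/s and contact force between nut and the fingers below 0.05 N).
It fails at once if the oil bottle or the try square is shifted by more than 30 mm or knocked over (distance of any of oil, square from where it was at the start of the episode above 0.03 m or angle between any of oil, square's own z axis and vertical above 0.5 rad).
It also fails if it takes over 141 s, if anything falls off the work surface, if the arm or the gripper's body presses on something with over 40 N, if the wrist force passes 120 N, or if a joint passes its speed limit or range.

### The arm

A 7-joint arm with a two-finger parallel gripper is mounted at the origin on the work surface. World frame = base frame: x ahead of the robot, y to its left, z up, the work surface at z = 0. Lengths are in m, angles in rad, forces in N, time in s.
With the tool pointing down it reaches from about 0.35 to 0.9 m from the base axis. Payload 19.9 kg.
Tool frame: the origin (TCP) lies at the very end of the fingers, on their centre line; the grasp point (between the pads) lies 19 mm behind it (grip_depth is the distance from the TCP to the grasp point, in m); z points along the fingers, y is the line along which they close (so a half turn about z gives the same grasp; the last joint's range is limited). The gripper opens to 94 mm and grips with 3 to 60 N. Pads are 16 mm wide; open, the fingers measure 119 mm over their backs; the gripper's body (75 mm by 177 mm) begins 78 mm behind the grasp point.
Start: joints at [1.23, 0.417, -0.01, 1.614, 0.005, 1.111, -0.053], TCP at [0.184, -0.597, 0.205] pointing down, gripper open.
Joint ranges: [-2.81, 2.81], [-0.39, 2.02], [-1.27, 1.25], [0.06, 2.57], [-1.19, 4.33], [0.19, 2], [-2.82, 2.82]. Speed limits (rad/s): [1.89, 1.89, 2.39, 2.39, 3.01, 3.01, 3.01].

### API

Orientations are given as a rotation vector (axis times angle).
In Python, from rig import * gives the robot as it stands. The module is installed in compiled form; this text tells all that it offers.
- The arm moves only by the tool hand_motion, called as a command line: name --argument value ..., lists and objects as JSON in quotes. Schema: {"type":"object","properties":{"plan":{"type":"array","items":{"type":"object","properties":{"pos":{"type":"array","items":{"type":"number"},"minItems":3,"maxItems":3},"rotvec":{"type":"array","items":{"type":"number"},"minItems":3,"maxItems":3}},"additionalProperties":false},"minItems":1,"maxItems":8},"aperture":{"type":"number"},"only":{"type":"string"},"quiet":{"type":"boolean"},"lines":{"type":"string"}},"required":["plan"],"additionalProperties":false}. plan is a list of rows, 1 to 8 of them, each an object with the fields pos (a list: dx, dy, dz in fractions of the full range, 1 being 100 cm), rotvec (a list: a rotation vector rx, ry, rz in fractions of the full range, 1 being pi rad); a field left out counts as zero; each row shifts and turns the commanded pose from where the row before left it, along the tool's axes as they then stand; what a row does not reach is not made up. A row lasts 1/10 s, in which the tool goes at most 0.05 m and 0.15 rad, less where a joint would pass 70% of its speed; a pose out of reach is approached as far as the arm can. aperture is the finger opening in m, set as the call begins (left out keeps the last). The fingers move at their own pace and stop on an object; the grip force is fixed at half the most. Time passes only in rows, so rows that do not move let the fingers close. The tool returns the time, the measured TCP pose, the force, the opening and the grip force at its end. only (a regular expression) keeps the lines of the reply that match it, lines (a string "A,B") keeps lines A to B, and quiet returns only ok. Shift and turn numbers lie between -1 and 1, and a call with a number outside is refused. Input that does not fit is refused with a message, and nothing moves.
- observe(): the state, without advancing time (a new reading comes with each control period).
- get_image(name): name is "scene" or "top"; returns (picture, depth): 480x640x3 uint8, red, green, blue; 480x640 float32, m along the optical axis (not along the pixel's ray), 0 where there is no reading.
- camera_params(name): a dict with "fx", "fy", "cx", "cy" (pixels), "extrinsics" (4x4, takes a point from world to camera coordinates). Camera axes: x right, y down, z forward; pixel columns grow to the right and rows downward; lengths in m; the calibration is good to about 2 mm. A picture is of the moment at which its call begins. camera_params takes no time and is no camera call.
- job_done(): hands the job in; it is judged then, once.
The state is a dict: "t": time; "q": joint angles; "dq": joint speeds; "effort": joint torques, N m; "ee_pos": TCP position; "orientation": TCP orientation; "wrist_force": force on the tool from outside, world axes, zero at the start; "wrist_torque": the same for the moment, N m; "finger_gap": finger opening in m; "finger_force": force on a finger pad.
Only numpy, scipy, OpenCV 4.12 (cv2) and the standard library are available. Lean on these libraries where they do the work, as an engineer would, in place of code of your own. Each camera call takes 0.05 s, during which the arm holds its last target. There are 200 camera calls.

## Working session

There is one attempt and no reset: what is moved stays moved. The work goes in short steps, Python scripts to look and compute and a tool call to move; the robot and the scene stay as the last step left them, time stands still between calls to the robot, and variables do not carry over. Pictures are saved under pics/ and viewed, at most 14 in all, crops included, and the job is handed in when it is done.

```bash
mkdir -p pics
```

Run:
```python
from rig import *
import numpy as np,cv2
o=observe();print({k:np.round(o[k],3) for k in('t','ee_pos','orientation','finger_gap')})
for n in('top','scene'):
    p,d=get_image(n);cv2.imwrite(f'pics/{n}0.png',p[:,:,::-1]);np.save(f'{n}0.npy',d)
    c=camera_params(n);print(n,c['fx'],c['cx'],c['cy'],np.round(c['extrinsics'],3).tolist())
```

```text
{'t': np.float64(0.0), 'ee_pos': array([ 0.184, -0.597,  0.205]), 'orientation': array([-3.105, -0.467,  0.   ]), 'finger_gap': np.float64(0.094)}
top 582.902269243107 312.4219977466423 241.01738532396493 [[-0.013, -1.0, -0.004, 0.011], [-0.995, 0.013, -0.104, 0.605], [0.104, 0.003, -0.995, 1.365], [0.0, 0.0, 0.0, 1.0]]
scene 549.1003511895835 318.7152948860145 238.86261703399887 [[-0.304, 0.953, -0.007, 0.172], [0.715, 0.223, -0.662, -0.398], [-0.629, -0.206, -0.749, 1.673], [0.0, 0.0, 0.0, 1.0]]
```

View pics/top0.png

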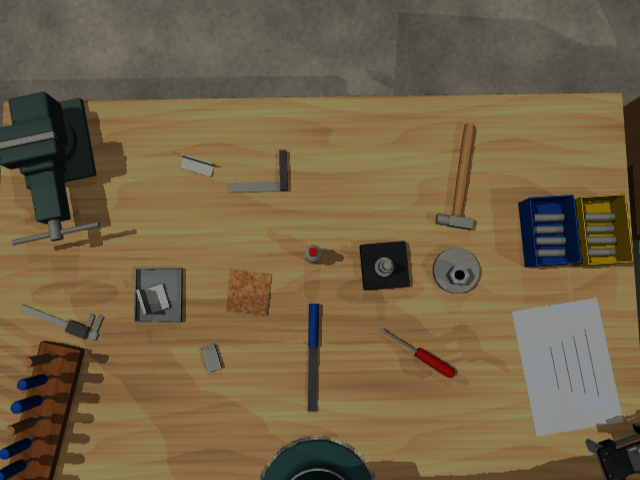

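View pics/scene0.png

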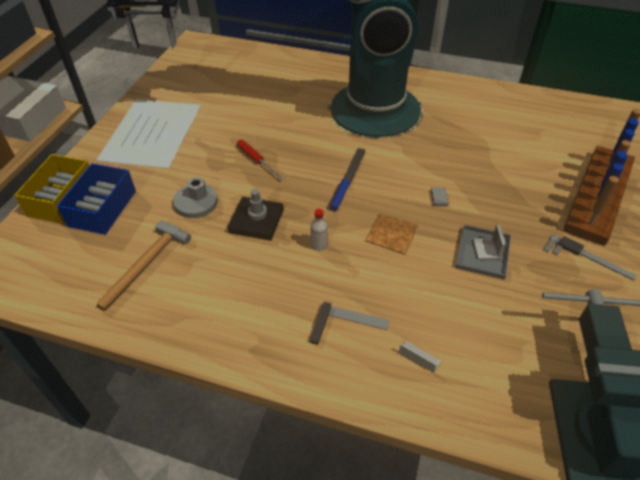

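The top view shows the tray with the bracket at about (160,295), the mat at (249,292), the oil bottle at (313,253), the plate with the shaft at (385,266) and the block with the nut at (457,271). Next I'll enlarge the pieces.

Create h.py:
```python
from rig import *
import numpy as np,cv2
def xyz(n,u,v,z):
    "pixel -> world on plane z"
    c=camera_params(n);E=np.array(c['extrinsics']);R,t=E[:3,:3],E[:3,3]
    o=-R.T@t;r=R.T@[(u-c['cx'])/c['fx'],(v-c['cy'])/c['fy'],1]
    return o+r*(z-o[2])/r[2]
def pc(n,d):
    c=camera_params(n);E=np.array(c['extrinsics']);v,u=np.indices(d.shape)
    P=np.stack([(u-c['cx'])/c['fx']*d,(v-c['cy'])/c['fy']*d,d],-1)
    return (P-E[:3,3])@E[:3,:3]
```

Run:
```python
from h import *
p=cv2.imread('pics/top0.png')
big=lambda u,v,s:cv2.resize(p[v-30:v+30,u-40:u+40],None,fx=5,fy=5,interpolation=cv2.INTER_CUBIC)
a=np.vstack([np.hstack([big(160,295,5),big(249,292,5)]),np.hstack([big(385,266,5),big(457,271,5)])])
cv2.imwrite('pics/crops0.png',a)
P=pc('top',np.load('top0.npy'))
def st(name,u0,u1,v0,v1,z0,z1):
    q=P[v0:v1,u0:u1].reshape(-1,3);q=q[(q[:,2]>z0)&(q[:,2]<z1)]
    (c,s,a)=cv2.minAreaRect((q[:,:2]*1000).astype(np.float32));print(name,len(q),'mean',np.round(q.mean(0),4),'rect',np.round(c,1),np.round(s,1),round(a,1))
st('tray',125,195,255,335,.008,.019)
st('brk web',125,195,255,335,.04,.07)
st('brk base',125,195,255,335,.007,.0135)
st('plate',350,420,230,300,.015,.032)
st('shaft',350,420,230,300,.085,.12)
st('shaft30',350,420,230,300,.06,.08)
st('block',425,490,240,300,.012,.027)
st('nut',425,490,240,300,.05,.07)
st('mat',215,285,260,325,.002,.008)
st('oil',295,330,235,275,.06,.13)
```

```text
tray 805 mean [0.4773 0.3798 0.0123] rect [476.1 376.3] [165.6 177.3] 88.4
brk web 140 mean [0.4647 0.4024 0.0544] rect [464.6 403.3] [59.7 10.4] 18.5
brk base 655 mean [0.4768 0.3783 0.0102] rect [484.5 371. ] [188.  165.2] 2.1
plate 1802 mean [ 0.545  -0.1689  0.0246] rect [ 544.9 -169.3] [110.1 110.5] 4.2
shaft 64 mean [ 0.5398 -0.1653  0.0992] rect [ 540.  -165.5] [19.3 16.2] 86.9
shaft30 71 mean [ 0.5387 -0.1628  0.074 ] rect [ 540.5 -165.5] [27.8 28.5] 43.9
block 1311 mean [ 0.5336 -0.3405  0.0197] rect [ 530.7 -341.8] [108.1 109.3] 14.5
nut 282 mean [ 0.5177 -0.3379  0.0596] rect [ 517.5 -338.4] [41.6 44.7] 54.4
mat 1713 mean [0.4866 0.1575 0.0043] rect [486.2 157.3] [168.5 154.8] 89.4
oil 226 mean [0.5703 0.0023 0.087 ] rect [572.    1.7] [38.1 38.4] 44.5
```

View pics/crops0.png

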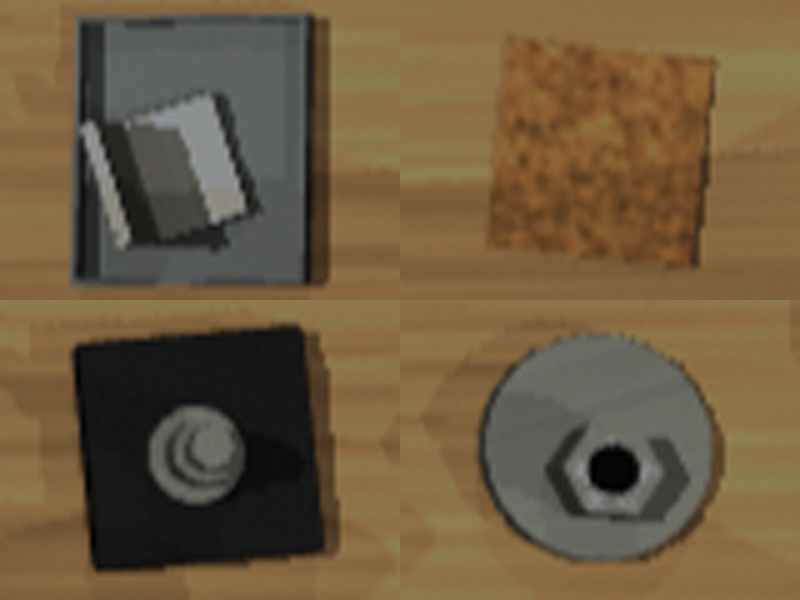

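The crop shows the bracket's web on its left side running from (90,125) to (125,245), with the base to the right. The tray's outer corners are (77,17), (314,14), (310,283) and (72,283), and the mat's centre is (601,153). The shaft and the nut, bore at (613,468), are both upright.

Add to h.py:
```python
from scipy.spatial.transform import Rotation as Ro
def to(x,y,z,head):
    "remaining move in tool axes (head = heading of tool x in world, deg)"
    o=observe();R=Ro.from_rotvec(o['orientation']);X=R.as_matrix()[:,0]
    h=np.degrees(np.arctan2(X[1],X[0]));tilt=np.degrees(np.arccos(-R.as_matrix()[2,2]))
    d=np.array([x,y,z])-o['ee_pos']
    print('t',round(o['t'],2),'tool d',np.round(R.inv().apply(d),4),'rz',round(np.radians(h-head),4),'head',round(h,2),'tilt',round(tilt,2),'ee',np.round(o['ee_pos'],4),'gap',round(o['finger_gap'],4))
```

Run:
```python
from h import *
px=lambda x,y,a,b,z:np.round(xyz('top',a+x/5,b+y/5,z),4)
print('tray',[px(x,y,120,265,.015) for x,y in((77,17),(314,14),(310,283),(72,283))],px(193.5,149,120,265,.015))
print('mat',px(601,153,209-80,262,.004))
# hexagon fit to nut top depth
P=pc('top',np.load('top0.npy'))[240:300,425:490].reshape(-1,3)
q=P[(P[:,2]>.05)&(P[:,2]<.07)][:,:2]*1000
for a in range(0,60,5):
    w=[np.ptp(q@[np.cos(t),np.sin(t)]) for t in np.radians([a,a+60,a+120])];print(a,np.round(w,1),round(sum(w),1))
to(.540,-.1655,.16,18.5)
```

```text
tray [array([0.5458, 0.4313, 0.015 ]), array([0.5458, 0.3167, 0.015 ]), array([0.417 , 0.3173, 0.015 ]), array([0.4184, 0.4313, 0.015 ])] [0.4816 0.374  0.015 ]
mat [0.4843 0.1576 0.004 ]
0 [42.5 42.7 43. ] 128.2
5 [43.9 43.9 43.6] 131.4
10 [45.  45.2 44.2] 134.4
15 [45.8 46.2 44.4] 136.5
20 [46.2 46.9 44.5] 137.6
25 [46.3 47.2 44.7] 138.2
30 [46.  47.1 44.6] 137.7
35 [45.3 46.7 44.1] 136.1
40 [44.5 45.9 43.2] 133.7
45 [43.6 44.8 42.1] 130.4
50 [42.3 43.3 40.6] 126.2
55 [41.6 42.9 41.2] 125.8
t 0.1 tool d [ 0.4674 -0.3075  0.0452] rz -0.0241 head 17.12 tilt 0.06 ee [ 0.1839 -0.597   0.2049] gap 0.0941
```

The manual's scale: turns go in shares of pi rad. Converting my numbers, -0.024 rad / 3.1416 = -0.0076.

hand_motion --plan '[{"pos": [0.039, -0.0256, 0]}, {"pos": [0.039, -0.0256, 0]}, {"pos": [0.039, -0.0256, 0]}, {"pos": [0.039, -0.0256, 0]}, {"pos": [0.039, -0.0256, 0]}, {"pos": [0.039, -0.0256, 0]}, {"pos": [0.039, -0.0256, 0]}, {"pos": [0.039, -0.0256, 0], "rotvec": [0, 0, -0.0076]}]' --aperture 0.08

```text
t: 0.9
ee_pos: [0.4227, -0.308, 0.2054]
orientation: [-3.101, -0.505, 0.0]
wrist_force: [0.7, -0.9, -0.1]
finger_gap: 0.0803
finger_force: 0.0
```

hand_motion --plan '[{"pos": [0.039, -0.0256, 0]}, {"pos": [0.039, -0.0256, 0]}, {"pos": [0.039, -0.0256, 0]}, {"pos": [0.039, -0.0256, 0]}, {}, {}]'

```text
t: 1.5
ee_pos: [0.5375, -0.1622, 0.205]
orientation: [-3.1, -0.508, 0.001]
wrist_force: [0.4, -0.3, 0.3]
finger_gap: 0.0798
finger_force: 0.0
```

```bash
python3 -c "
from h import *
to(.540,-.1655,.043,18.5)"
```

```text
t 1.5 tool d [0.0015 0.004  0.162 ] rz 0.0019 head 18.61 tilt 0.05 ee [ 0.5375 -0.1622  0.205 ] gap 0.0798
```

hand_motion --plan '[{"pos": [0.0015, 0.004, 0.04]}, {"pos": [0, 0, 0.04]}, {"pos": [0, 0, 0.04]}, {"pos": [0, 0, 0.03]}, {"pos": [0, 0, 0.012]}, {}, {}]'

```text
t: 2.2
ee_pos: [0.5405, -0.1671, 0.0447]
orientation: [3.1, 0.504, 0.002]
wrist_force: [0.6, -0.5, -0.1]
finger_gap: 0.0802
finger_force: 0.0
```

hand_motion --plan '[{}, {}, {}, {}, {}, {}]' --aperture 0.01

```text
t: 2.8
ee_pos: [0.54, -0.1664, 0.0435]
orientation: [-3.101, -0.505, 0.0]
wrist_force: [0.5, -0.2, -0.0]
finger_gap: 0.0354
finger_force: 0.0
```

```bash
python3 -c "
from h import *
to(.4843,.1576,.19,18.5)"
```

```text
t 2.8 tool d [ 0.05   -0.3249 -0.1465] rz -0.0 head 18.5 tilt 0.01 ee [ 0.54   -0.1664  0.0435] gap 0.0354
```

hand_motion --plan '[{}, {}, {}, {}]'

```text
t: 3.2
ee_pos: [0.54, -0.1663, 0.0434]
orientation: [-3.101, -0.505, 0.0]
wrist_force: [-0.7, 2.1, 0.6]
finger_gap: 0.0295
finger_force: 30.0
```

hand_motion --plan '[{"pos": [0, 0, -0.01]}, {"pos": [0, 0, -0.03]}, {"pos": [0, 0, -0.03]}, {"pos": [0, 0, -0.03]}, {"pos": [0, 0, -0.03]}, {"pos": [0, 0, -0.017]}, {}]'

```text
t: 3.9
ee_pos: [0.541, -0.1668, 0.1931]
orientation: [3.099, 0.504, 0.005]
wrist_force: [-0.1, 0.1, -3.7]
finger_gap: 0.0295
finger_force: 30.0
```

```bash
python3 -c "
from h import *
to(.4843,.1576,.19,18.5)"
```

```text
t 3.9 tool d [ 0.0491 -0.3256  0.0025] rz -0.0002 head 18.49 tilt 0.22 ee [ 0.541  -0.1668  0.1931] gap 0.0295
```

hand_motion --plan '[{"pos": [0.003, -0.02, 0]}, {"pos": [0.006, -0.04, 0]}, {"pos": [0.006, -0.04, 0]}, {"pos": [0.006, -0.04, 0]}, {"pos": [0.006, -0.04, 0]}, {"pos": [0.006, -0.04, 0]}, {"pos": [0.006, -0.04, 0]}, {"pos": [0.006, -0.04, 0]}]'

```text
t: 4.7
ee_pos: [0.4864, 0.1337, 0.1896]
orientation: [3.101, 0.505, -0.002]
wrist_force: [0.7, -0.4, -3.1]
finger_gap: 0.0294
finger_force: 30.0
```

hand_motion --plan '[{"pos": [0.004, -0.025, 0]}, {"pos": [0, 0, 0.02]}, {"pos": [0, 0, 0.04]}, {"pos": [0, 0, 0.04]}, {"pos": [0, 0, 0.03]}, {"pos": [0, 0, 0.015]}, {}, {}]'

```text
t: 5.5
ee_pos: [0.4831, 0.1574, 0.0454]
orientation: [-3.101, -0.505, 0.001]
wrist_force: [0.2, -0.1, -3.1]
finger_gap: 0.0294
finger_force: 30.0
```

```bash
python3 -c "
from h import *
to(.4843,.1576,.0228,18.5)"
```

```text
t 5.5 tool d [0.0012 0.0002 0.0226] rz 0.0001 head 18.51 tilt 0.05 ee [0.4831 0.1574 0.0454] gap 0.0294
```

hand_motion --plan '[{"pos": [0, 0, 0.012]}, {"pos": [0, 0, 0.006]}, {"pos": [0, 0, 0.003]}, {}, {"pos": [0, 0, 0.001]}, {"pos": [0, 0, 0.001]}, {}]'

```text
t: 6.2
ee_pos: [0.4834, 0.1573, 0.0225]
orientation: [-3.101, -0.505, -0.0]
wrist_force: [-1.2, -0.3, -3.7]
finger_gap: 0.0294
finger_force: 30.0
```

hand_motion --plan '[{}, {}, {}, {}, {}, {}, {}]' --aperture 0.08

```text
t: 6.9
ee_pos: [0.4834, 0.1574, 0.0225]
orientation: [-3.101, -0.505, 0.0]
wrist_force: [-0.1, 0.5, -0.6]
finger_gap: 0.0793
finger_force: 0.0
```

```bash
python3 -c "
from h import *
to(.5175,-.3384,.19,24.4)"
```

```text
t 6.9 tool d [-0.125   0.481  -0.1676] rz -0.103 head 18.5 tilt 0.01 ee [0.4834 0.1574 0.0225] gap 0.0793
```

hand_motion --plan '[{"pos": [0, 0, -0.03]}, {"pos": [0, 0, -0.045]}, {"pos": [0, 0, -0.045]}, {"pos": [0, 0, -0.045]}, {"pos": [-0.0104, 0.0401, 0]}, {"pos": [-0.0104, 0.0401, 0]}, {"pos": [-0.0104, 0.0401, 0]}, {"pos": [-0.0104, 0.0401, 0]}]'

```text
t: 7.7
ee_pos: [0.4947, -0.0096, 0.1877]
orientation: [3.101, 0.505, 0.001]
wrist_force: [0.8, 0.9, -0.6]
finger_gap: 0.0798
finger_force: 0.0
```

hand_motion --plan '[{"pos": [-0.0104, 0.0401, 0]}, {"pos": [-0.0104, 0.0401, 0]}, {"pos": [-0.0104, 0.0401, 0]}, {"pos": [-0.0104, 0.0401, 0]}, {"pos": [-0.0104, 0.0401, 0]}, {"pos": [-0.0104, 0.0401, 0]}, {"pos": [-0.0104, 0.0401, 0]}, {"pos": [-0.0104, 0.0401, 0]}]'

```text
t: 8.5
ee_pos: [0.5175, -0.3403, 0.1874]
orientation: [-3.101, -0.505, 0.0]
wrist_force: [0.1, -0.1, 0.2]
finger_gap: 0.08
finger_force: 0.0
```

hand_motion --plan '[{"rotvec": [0, 0, -0.0328]}, {}, {}]'

```text
t: 8.8
ee_pos: [0.5178, -0.3378, 0.1874]
orientation: [-3.071, -0.661, -0.0]
wrist_force: [0.6, -0.5, 0.8]
finger_gap: 0.0802
finger_force: 0.0
```

```bash
python3 -c "
from h import *
to(.5175,-.3384,.030,24.4)"
```

```text
t 8.8 tool d [-0.0006  0.0005  0.1574] rz -0.0019 head 24.29 tilt 0.04 ee [ 0.5178 -0.3378  0.1874] gap 0.0802
```

hand_motion --plan '[{"pos": [0, 0, 0.04]}, {"pos": [0, 0, 0.045]}, {"pos": [0, 0, 0.04]}, {"pos": [0, 0, 0.025]}, {"pos": [0, 0, 0.011]}, {}, {}]'

```text
t: 9.5
ee_pos: [0.5186, -0.3386, 0.0278]
orientation: [3.07, 0.663, 0.002]
wrist_force: [0.2, 0.6, -0.1]
finger_gap: 0.0798
finger_force: 0.0
```

hand_motion --plan '[{}, {}, {}, {}, {}, {}, {}, {}]' --aperture 0.02

```text
t: 10.3
ee_pos: [0.5177, -0.3386, 0.0265]
orientation: [-3.071, -0.664, 0.0]
wrist_force: [-1.1, -0.1, 3.4]
finger_gap: 0.0409
finger_force: 29.8
```

```bash
python3 -c "
from h import *
to(.5449,-.1693,.16,24.4)"
```

```text
t 10.3 tool d [ 0.0947 -0.143  -0.1335] rz -0.0001 head 24.4 tilt 0.0 ee [ 0.5177 -0.3386  0.0265] gap 0.0409
```

hand_motion --plan '[{"pos": [0, 0, -0.01]}, {"pos": [0, 0, -0.03]}, {"pos": [0, 0, -0.03]}, {"pos": [0, 0, -0.02]}, {"pos": [0.019, -0.0286, 0]}, {"pos": [0.019, -0.0286, 0]}, {"pos": [0.019, -0.0286, 0]}, {"pos": [0.019, -0.0286, 0]}]'

```text
t: 11.1
ee_pos: [0.5395, -0.2017, 0.1169]
orientation: [-3.071, -0.664, 0.0]
wrist_force: [0.1, 1.0, -3.8]
finger_gap: 0.0408
finger_force: 29.8
```

hand_motion --plan '[{"pos": [0.019, -0.0286, 0]}, {}, {"pos": [0, 0, 0.03]}, {"pos": [0, 0, 0.03]}, {"pos": [0, 0, 0.01]}, {}, {}]'

```text
t: 11.8
ee_pos: [0.5457, -0.1694, 0.0475]
orientation: [3.07, 0.664, 0.001]
wrist_force: [-0.2, 0.2, -3.5]
finger_gap: 0.0411
finger_force: 29.8
```

```bash
python3 -c "
from h import *
to(.5449,-.1693,.0315,24.4)"
```

```text
t 11.8 tool d [-0.0007 -0.0004  0.016 ] rz -0.0002 head 24.39 tilt 0.05 ee [ 0.5457 -0.1694  0.0475] gap 0.0411
```

hand_motion --plan '[{"pos": [0, 0, 0.008]}, {"pos": [0, 0, 0.005]}, {"pos": [0, 0, 0.002]}, {}, {"pos": [0, 0, 0.001]}, {"pos": [0, 0, 0.0005]}, {}]'

```text
t: 12.5
ee_pos: [0.5453, -0.1692, 0.0314]
orientation: [3.07, 0.664, 0.0]
wrist_force: [-10.8, 2.0, 26.5]
finger_gap: 0.041
finger_force: 29.9
```

hand_motion --plan '[{}, {}, {}, {}, {}, {}]' --aperture 0.08

```text
t: 13.1
ee_pos: [0.5451, -0.1691, 0.0299]
orientation: [-3.071, -0.664, 0.0]
wrist_force: [-0.3, -0.2, -0.3]
finger_gap: 0.0798
finger_force: 0.0
```

```bash
python3 -c "
from h import *
to(.4646,.4033,.19,18.5)"
```

```text
t 13.1 tool d [ 0.1631 -0.5546 -0.1601] rz 0.1029 head 24.4 tilt 0.01 ee [ 0.5451 -0.1691  0.0299] gap 0.0798
```

hand_motion --plan '[{"pos": [0, 0, -0.03]}, {"pos": [0, 0, -0.045]}, {"pos": [0, 0, -0.045]}, {"pos": [0, 0, -0.04]}, {"pos": [0.0125, -0.0427, 0]}, {"pos": [0.0125, -0.0427, 0]}, {"pos": [0.0125, -0.0427, 0]}, {"pos": [0.0125, -0.0427, 0]}]'

```text
t: 13.9
ee_pos: [0.5196, 0.0086, 0.1901]
orientation: [3.071, 0.663, 0.001]
wrist_force: [1.3, 1.0, 0.3]
finger_gap: 0.0799
finger_force: 0.0
```

hand_motion --plan '[{"pos": [0.0125, -0.0427, 0]}, {"pos": [0.0125, -0.0427, 0]}, {"pos": [0.0125, -0.0427, 0]}, {"pos": [0.0125, -0.0427, 0]}, {"pos": [0.0125, -0.0427, 0]}, {"pos": [0.0125, -0.0427, 0]}, {"pos": [0.0125, -0.0427, 0]}, {"pos": [0.0125, -0.0427, 0]}]' --aperture 0.04

```text
t: 14.7
ee_pos: [0.4696, 0.3611, 0.19]
orientation: [3.071, 0.663, 0.0]
wrist_force: [0.7, 0.2, 0.4]
finger_gap: 0.0401
finger_force: 0.0
```

hand_motion --plan '[{"pos": [0.0125, -0.0427, 0]}, {"rotvec": [0, 0, 0.0328]}, {}, {}]'

```text
t: 15.1
ee_pos: [0.4641, 0.4027, 0.1898]
orientation: [3.1, 0.508, -0.0]
wrist_force: [0.2, -0.8, 0.4]
finger_gap: 0.04
finger_force: 0.0
```

Run:
```python
from h import *
to(.4646,.4033,.022,18.5)
p,d=get_image('top');P=pc('top',d);cv2.imwrite('pics/top1.png',cv2.resize(p[220:340,120:500,::-1],None,fx=2.1,fy=2.1))
p,_=get_image('scene');cv2.imwrite('pics/sc1.png',cv2.resize(p[140:290,400:600,::-1],None,fx=4,fy=4))
q=P[230:300,350:420].reshape(-1,3);q=q[(q[:,2]>.055)&(q[:,2]<.075)];print('nut',q.mean(0),len(q))
```

```text
t 15.1 tool d [ 0.0006 -0.0005  0.1678] rz 0.0018 head 18.6 tilt 0.04 ee [0.4641 0.4027 0.1898] gap 0.04
nut [ 0.54514511 -0.168878    0.06452037] 273
```

View pics/top1.png

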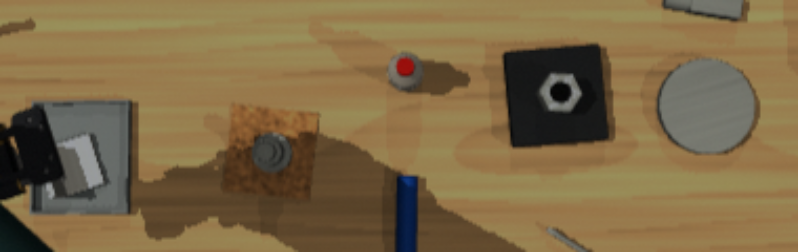

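View pics/sc1.png

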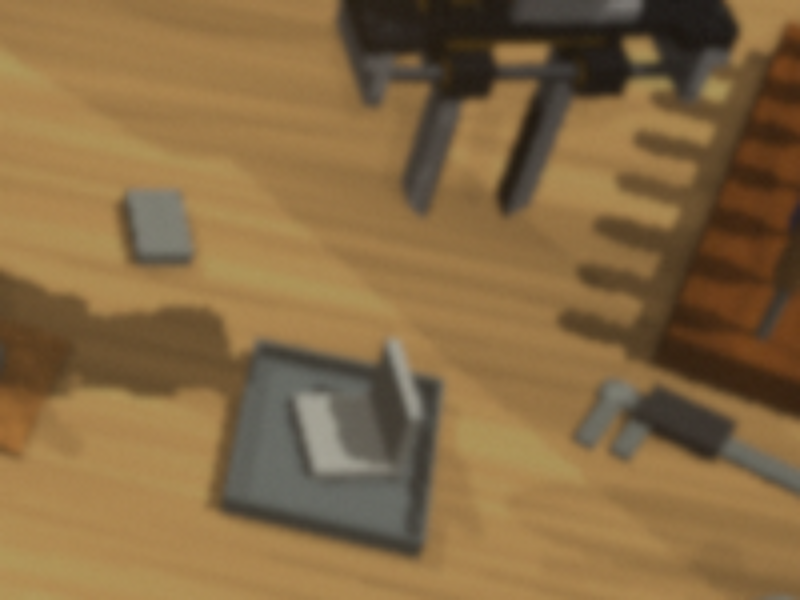

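The nut sits upright in the middle of the plate at about (560,92) and the shaft stands on the mat at (271,152). In the scene view the fingers hang above the bracket web, which is at (400,400). Descending.

hand_motion --plan '[{"pos": [0, 0, 0.04]}, {"pos": [0, 0, 0.045]}, {"pos": [0, 0, 0.04]}, {"pos": [0, 0, 0.028]}, {"pos": [0, 0, 0.013]}, {}, {}]'

```text
t: 15.9
ee_pos: [0.4645, 0.4038, 0.0253]
orientation: [-3.1, -0.505, -0.002]
wrist_force: [-0.5, -0.6, 0.3]
finger_gap: 0.0403
finger_force: 0.0
```

hand_motion --plan '[{}, {}, {}, {}, {}, {}, {}]' --aperture 0.0

```text
t: 16.6
ee_pos: [0.4639, 0.4037, 0.0243]
orientation: [-3.101, -0.505, -0.0]
wrist_force: [-0.9, -0.6, 5.8]
finger_gap: 0.0081
finger_force: 30.0
```

Run:
```python
from h import *
h=np.radians(18.5);b=np.array([np.sin(h),-np.cos(h)])*.022
to(.5307-b[0],-.3418-b[1],.19,18.5)
```

```text
t 16.6 tool d [-0.1731  0.7061 -0.1659] rz -0.0001 head 18.5 tilt 0.02 ee [0.4639 0.4037 0.0243] gap 0.0081
```

hand_motion --plan '[{"pos": [0, 0, -0.01]}, {"pos": [0, 0, -0.03]}, {"pos": [0, 0, -0.04]}, {"pos": [0, 0, -0.04]}, {"pos": [0, 0, -0.035]}, {"pos": [-0.0102, 0.0415, 0]}, {"pos": [-0.0102, 0.0415, 0]}, {"pos": [-0.0102, 0.0415, 0]}]'

```text
t: 17.4
ee_pos: [0.474, 0.2743, 0.1796]
orientation: [-3.101, -0.506, -0.001]
wrist_force: [0.8, -1.5, -0.9]
finger_gap: 0.008
finger_force: 30.0
```

hand_motion --plan '[{"pos": [-0.0102, 0.0415, 0]}, {"pos": [-0.0102, 0.0415, 0]}, {"pos": [-0.0102, 0.0415, 0]}, {"pos": [-0.0102, 0.0415, 0]}, {"pos": [-0.0102, 0.0415, 0]}, {"pos": [-0.0102, 0.0415, 0]}, {"pos": [-0.0102, 0.0415, 0]}, {"pos": [-0.0102, 0.0415, 0]}]'

```text
t: 18.2
ee_pos: [0.502, -0.0666, 0.1796]
orientation: [3.101, 0.505, 0.001]
wrist_force: [1.8, 0.3, -1.1]
finger_gap: 0.0077
finger_force: 30.0
```

hand_motion --plan '[{"pos": [-0.0102, 0.0415, 0]}, {"pos": [-0.0102, 0.0415, 0]}, {"pos": [-0.0102, 0.0415, 0]}, {"pos": [-0.0102, 0.0415, 0]}, {"pos": [-0.0102, 0.0415, 0]}, {"pos": [-0.01, 0.0415, 0]}, {}, {}]'

```text
t: 19.0
ee_pos: [0.5231, -0.3209, 0.1789]
orientation: [-3.1, -0.503, 0.0]
wrist_force: [0.4, 1.3, -1.5]
finger_gap: 0.0078
finger_force: 30.0
```

```bash
python3 - <<'E'
from h import *
h=np.radians(18.5);b=np.array([np.sin(h),-np.cos(h)])*.022
to(.5307-b[0],-.3418-b[1],.0415,18.5)
E
```

```text
t 19.0 tool d [0.0006 0.0003 0.1374] rz -0.0013 head 18.42 tilt 0.04 ee [ 0.5231 -0.3209  0.1789] gap 0.0078
```

hand_motion --plan '[{"pos": [0, 0, 0.03]}, {"pos": [0, 0, 0.04]}, {"pos": [0, 0, 0.035]}, {"pos": [0, 0, 0.018]}, {"pos": [0, 0, 0.006]}, {}, {}]'

```text
t: 19.7
ee_pos: [0.5242, -0.3203, 0.0514]
orientation: [3.1, 0.506, 0.002]
wrist_force: [0.3, 0.3, -2.2]
finger_gap: 0.0077
finger_force: 30.0
```

hand_motion --plan '[{"pos": [0, 0, 0.004]}, {"pos": [0, 0, 0.002]}, {"pos": [0, 0, 0.001]}, {"pos": [0, 0, 0.001]}, {"pos": [0, 0, 0.0005]}, {}]'

```text
t: 20.3
ee_pos: [0.5234, -0.3205, 0.0414]
orientation: [-3.101, -0.505, 0.0]
wrist_force: [0.2, 0.0, -2.6]
finger_gap: 0.0082
finger_force: 30.0
```

```bash
python3 - <<'E'
from h import *
to(.4843,.1576,.0415,18.5)
E
```

```text
t 20.3 tool d [ 0.1146 -0.4658 -0.    ] rz -0.0001 head 18.49 tilt 0.01 ee [ 0.5234 -0.3205  0.0414] gap 0.0082
```

hand_motion --plan '[{"pos": [0, 0, 0.0007]}, {}, {"pos": [0, 0, 0.0005]}, {}]'

```text
t: 20.7
ee_pos: [0.5234, -0.3205, 0.0413]
orientation: [3.101, 0.505, 0.0]
wrist_force: [-6.6, 4.1, 16.4]
finger_gap: 0.0075
finger_force: 30.0
```

hand_motion --plan '[{}, {}, {}, {}, {}, {}]' --aperture 0.03

```text
t: 21.3
ee_pos: [0.5234, -0.3205, 0.0402]
orientation: [-3.101, -0.505, 0.0]
wrist_force: [0.2, -0.8, 0.1]
finger_gap: 0.0299
finger_force: 0.0
```

```bash
python3 - <<'E'
from h import *
to(.4834,.1574,.19,18.5)
E
```

```text
t 21.3 tool d [ 0.1137 -0.4659 -0.1498] rz -0.0001 head 18.5 tilt 0.01 ee [ 0.5234 -0.3205  0.0402] gap 0.0299
```

Now back to the shaft on the mat, opening only once clear of the bracket.

hand_motion --plan '[{"pos": [0, 0, -0.02]}, {"pos": [0, 0, -0.04]}, {"pos": [0, 0, -0.045]}, {"pos": [0, 0, -0.045]}, {"pos": [0.0095, -0.0388, 0]}, {"pos": [0.0095, -0.0388, 0]}, {"pos": [0.0095, -0.0388, 0]}, {"pos": [0.0095, -0.0388, 0]}]'

```text
t: 22.1
ee_pos: [0.5098, -0.1598, 0.1904]
orientation: [3.101, 0.505, 0.0]
wrist_force: [0.0, 0.6, -0.2]
finger_gap: 0.0302
finger_force: 0.0
```

hand_motion --plan '[{"pos": [0.0095, -0.0388, 0]}, {"pos": [0.0095, -0.0388, 0]}, {"pos": [0.0095, -0.0388, 0]}, {"pos": [0.0095, -0.0388, 0]}, {"pos": [0.0095, -0.0388, 0]}, {"pos": [0.0095, -0.0388, 0]}, {"pos": [0.0095, -0.0388, 0]}, {"pos": [0.0095, -0.0388, 0]}]' --aperture 0.08

```text
t: 22.9
ee_pos: [0.4835, 0.1588, 0.1904]
orientation: [3.101, 0.505, 0.001]
wrist_force: [1.8, -0.0, 0.2]
finger_gap: 0.0803
finger_force: 0.0
```

hand_motion --plan '[{}, {}]'

```text
t: 23.1
ee_pos: [0.4836, 0.1578, 0.1902]
orientation: [-3.1, -0.507, 0.0]
wrist_force: [0.3, -1.0, 0.4]
finger_gap: 0.0798
finger_force: 0.0
```

Run:
```python
from h import *
to(.4834,.1574,.0225,18.5)
p,d=get_image('top');P=pc('top',d);cv2.imwrite('pics/top2.png',cv2.resize(p[230:310,350:500,::-1],None,fx=5,fy=5))
q=P[240:300,425:490].reshape(-1,3)
w=q[(q[:,2]>.055)&(q[:,2]<.09)];(c,s,a)=cv2.minAreaRect((w[:,:2]*1000).astype(np.float32));print('web',np.round(w.mean(0),4),c,s,a)
```

```text
t 23.1 tool d [-0.0003  0.0003  0.1677] rz 0.0015 head 18.59 tilt 0.01 ee [0.4836 0.1578 0.1902] gap 0.0798
web [ 0.5247 -0.3188  0.0712] (524.7367553710938, -319.5983581542969) (59.78805160522461, 9.172321319580078) 18.189577102661133
```

View pics/top2.png

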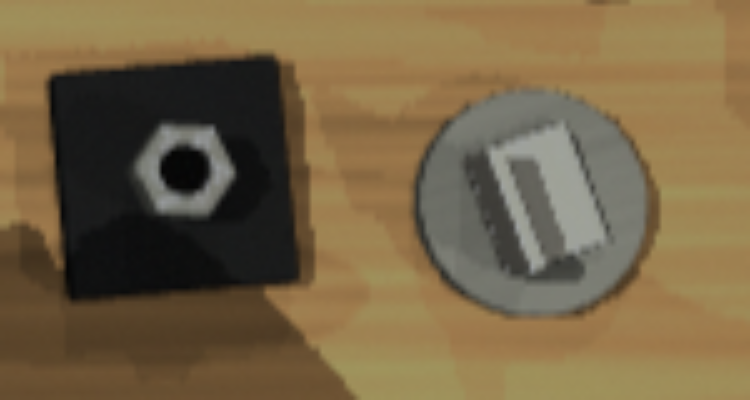

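The bracket stands upright on the block at about (550,200), origin within 2 mm of the block's centre, and the nut is well placed at (185,170). Next is the shaft.

hand_motion --plan '[{"pos": [0, 0, 0.04]}, {"pos": [0, 0, 0.045]}, {"pos": [0, 0, 0.04]}, {"pos": [0, 0, 0.028]}, {"pos": [0, 0, 0.0145]}, {}, {}]'

```text
t: 23.85
ee_pos: [0.4845, 0.157, 0.0238]
orientation: [-3.101, -0.504, -0.002]
wrist_force: [-0.0, 0.1, -0.5]
finger_gap: 0.08
finger_force: 0.0
```

hand_motion --plan '[{}, {}, {}, {}, {}, {}, {}, {}]' --aperture 0.01

```text
t: 24.65
ee_pos: [0.4838, 0.1573, 0.0228]
orientation: [-3.101, -0.505, 0.0]
wrist_force: [0.1, -0.2, 1.1]
finger_gap: 0.0298
finger_force: 30.0
```

hand_motion --plan '[{}, {}]'

```text
t: 24.85
ee_pos: [0.4838, 0.1573, 0.0228]
orientation: [-3.101, -0.505, 0.0]
wrist_force: [-0.4, 0.5, 1.2]
finger_gap: 0.0294
finger_force: 30.0
```

Run:
```python
from h import *
to(.4816,.374,.0225,18.5)
```

```text
t 24.85 tool d [ 0.0667 -0.2062  0.0003] rz -0.0001 head 18.5 tilt 0.01 ee [0.4838 0.1573 0.0228] gap 0.0294
```

hand_motion --plan '[{"pos": [0, 0, -0.01]}, {"pos": [0, 0, -0.03]}, {"pos": [0, 0, -0.03]}, {"pos": [0, 0, -0.01]}, {"pos": [0.0111, -0.0344, 0]}, {"pos": [0.0111, -0.0344, 0]}, {"pos": [0.0111, -0.0344, 0]}, {"pos": [0.0111, -0.0344, 0]}]'

```text
t: 25.65
ee_pos: [0.4819, 0.3029, 0.1023]
orientation: [3.101, 0.504, -0.001]
wrist_force: [0.9, -0.6, -4.1]
finger_gap: 0.0297
finger_force: 30.0
```

hand_motion --plan '[{"pos": [0.0111, -0.0344, 0]}, {"pos": [0.0111, -0.0344, 0]}, {}, {"pos": [0, 0, 0.03]}, {"pos": [0, 0, 0.03]}, {"pos": [0, 0, 0.01]}, {}, {}]'

```text
t: 26.45
ee_pos: [0.4818, 0.3744, 0.0337]
orientation: [-3.1, -0.505, -0.001]
wrist_force: [0.8, 0.0, -3.9]
finger_gap: 0.0297
finger_force: 30.0
```

```bash
python3 - <<'E'
from h import *
to(.4816,.374,.0218,18.5)
E
```

```text
t 26.45 tool d [-0.0003  0.0003  0.0119] rz -0.0002 head 18.49 tilt 0.04 ee [0.4818 0.3744 0.0337] gap 0.0297
```

hand_motion --plan '[{"pos": [0, 0, 0.006]}, {"pos": [0, 0, 0.004]}, {"pos": [0, 0, 0.001]}, {}, {"pos": [0, 0, 0.0005]}, {"pos": [0, 0, 0.0005]}, {}]'

```text
t: 27.15
ee_pos: [0.4816, 0.3742, 0.0218]
orientation: [3.101, 0.505, 0.001]
wrist_force: [-4.0, -3.9, 13.0]
finger_gap: 0.0295
finger_force: 30.0
```

Contact. Releasing and retreating.

hand_motion --plan '[{}, {}, {}, {}, {}, {}]' --aperture 0.08

```text
t: 27.75
ee_pos: [0.4814, 0.3741, 0.0207]
orientation: [-3.101, -0.505, 0.0]
wrist_force: [-0.3, 0.4, -0.3]
finger_gap: 0.0738
finger_force: 0.0
```

hand_motion --plan '[{"pos": [0, 0, -0.02]}, {"pos": [0, 0, -0.04]}, {"pos": [0, 0, -0.045]}, {"pos": [0, 0, -0.045]}, {"pos": [-0.03, 0.03, 0]}, {"pos": [-0.03, 0.03, 0]}, {"pos": [-0.03, 0.03, 0]}, {"pos": [-0.03, 0.03, 0]}]'

```text
t: 28.55
ee_pos: [0.4048, 0.2208, 0.1707]
orientation: [3.101, 0.505, 0.0]
wrist_force: [0.5, -0.4, 1.0]
finger_gap: 0.0799
finger_force: 0.0
```

hand_motion --plan '[{"pos": [-0.03, 0.03, 0]}, {"pos": [-0.03, 0.03, 0]}, {}, {}]'

```text
t: 28.95
ee_pos: [0.3681, 0.1459, 0.1712]
orientation: [3.101, 0.503, 0.002]
wrist_force: [0.7, 0.5, -0.8]
finger_gap: 0.08
finger_force: 0.0
```

Run:
```python
from h import *
p,d=get_image('top');P=pc('top',d)
cv2.imwrite('pics/top3.png',cv2.resize(p[220:340,120:500,::-1],None,fx=2.1,fy=2.1))
q=P[255:335,125:195].reshape(-1,3)
for a,b in((.042,.06),(.066,.09)):
    w=q[(q[:,2]>a)&(q[:,2]<b)];print(np.round(w.mean(0),4),cv2.minAreaRect((w[:,:2]*1000).astype(np.float32)))
```

```text
[0.482  0.3674 0.0516] ((481.91693115234375, 371.09613037109375), (25.95215606689453, 25.878429412841797), 89.18185424804688)
[0.4816 0.3724 0.0769] ((481.521728515625, 372.6265563964844), (19.750715255737305, 16.07025718688965), 89.26544952392578)
```

View pics/top3.png

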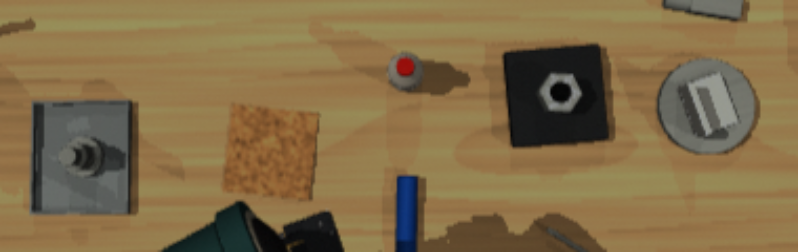

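The shaft stands in the middle of the tray at (84,155), the nut on the plate at (560,92) and the bracket on the block at (709,105). The oil bottle hasn't moved, and the arm is clear of everything.

```bash
python3 -c "
from rig import *
print(job_done())"
```

```text
the job is handed in; nothing more can be done
None
```

I handed the job in at about 29 s: the shaft is in the tray, the bracket on the block and the nut on the plate, each upright and within about 2 mm of centre by the camera, with the arm clear and the oil bottle and try square untouched; the judge returned no verdict.

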